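Clear the flat bottle opener off the butcher block

TASK

Put the flat steel bottle opener away in the shallow wooden bar tray. It lies too flat to pick up, so slide it towards the robot until a quarter or more of its length hangs over the butcher block's front edge while the rest still lies on the block; then pinch the overhanging end, lift it and lay it flat on the tray floor, without dropping it in from above. Leave the square slate coaster on the block where it is.

Things in the scene. Friction and masses are not known exactly. Their poses are not given: they have to be found in the camera images.
- blade_center (a point): Flat steel bottle opener, 150 x 40 x 4 mm, up to 0.16 kg, flat on the block; square end (slotted) to the robot, 10 to 30 mm inside the front edge, within 0.15 rad of square to it; far end round. Point: its centre, 2 mm above its underside; x to the round end, y across. It slides easily on the oiled wood: shut fingertips pressed on it (5 to 15 N) drag it. It tips once its centre passes the edge.
- block: Butcher block of light and darker wooden staves, fixed: 240 (x) x 260 (y) x 50 mm high. Origin: centre of its underside, on the counter. Its front edge, facing the robot, is at x = -120 mm in its frame, along y; the space before and below that edge is free. A small white bowl (60 mm wide, 38 mm high) stands loose on its far right corner.
- tray_in (a point): Shallow dark wooden tray, empty, fixed: outside 250 (x) x 180 (y) x 22 mm high, walls and floor 5 mm thick (inside 240 x 170, 17 mm deep). Point: centre of the inner floor, 5 mm above the counter; x along its length, away from the robot; z up. Tray and block stand side by side, either way round.
- coaster: Square black slate coaster, 70 x 70 x 6 mm, loose on the far left of the butcher block, beside the opener. Origin: centre of its underside. It stays there.
There are look-alikes about, which are no part of the job. There is more than one size of the part that bears blade_center; the job needs the middle-sized.

How it is judged:
By the outcome, as a careful person would: the job done as asked, in the order asked, and still so for the second after the job is handed in, with the robot touching nothing.
It also fails if it takes over 64 s, if anything falls off the work surface, if the arm or the gripper's body presses on something with over 40 N, if the wrist force passes 120 N, or if a joint passes its speed limit or range.

ROBOT

A 6-joint arm with a two-finger parallel gripper is mounted at the origin on the work surface. World frame = base frame: x ahead of the robot, y to its left, z up, the work surface at z = 0. Lengths are in mm, angles in rad, forces in N, time in s.
With the tool pointing down it reaches from about 300 to 750 mm from the base axis. Payload 8.5 kg.
Tool frame: the origin (TCP) lies midway between the tips of the shut fingers; the grasp point (between the pads) lies 19 mm behind it (arm.pinch_z is the distance from the TCP to the grasp point, in mm); x points along the fingers, z is the direction in which the jaws open and shut, and the axes are right-handed (so a half turn about x gives the same grasp; the last joint's range is limited). The gripper opens to 85 mm and grips with 20 to 120 N. Pads are 22 mm wide; open, the fingers measure 114 mm over their backs; the gripper's body (76 mm by 85 mm) begins 54 mm behind the grasp point. The pads swing forward as they close: fully open they stand 13 mm farther back than shut.
Start: joints at [-1.515, 0.381, 1.297, -0, 1.464, -0.215], TCP at [147.121, -529.939, 231.322] pointing down, gripper open.
Joint ranges: [-3.11, 3.11], [-0.89, 2.33], [0.22, 2.48], [-1.42, 4.56], [0.17, 2.85], [-2.88, 2.88]. Speed limits (rad/s): [2.39, 2.39, 3.14, 3.14, 3.14, 3.14].

INTERFACE

Orientations are given as a rotation vector (axis times angle).
In Python, from cell import readout, cams, arm gives the robot as it stands.
- The arm moves only by the tool carry_out, never from a script. Its argument "targets" is a list of rows, each a list of 7 numbers: the opening, from 0 (shut) to 1 (fully open), then the shift along the tool's x, y, z in m, then the turn, a rotation vector about the tool's x, y, z in degrees. In form: [[grip, tx, ty, tz, rx, ry, rz], ...]. A call has 1 to 5 rows; each row shifts and turns the commanded pose from where the row before left it, along the tool's axes as they then stand; what a row does not reach is not made up. A row lasts 1/12 s, in which the tool goes at most 41.7 mm and 7.16 degrees, less where a joint would pass 70% of its speed; a pose out of reach is approached as far as the arm can. A call is refused whole if a number of a shift passes 0.0417 or a number of a turn 7.16, either way. A call with a gripper value outside its range is refused whole. The fingers move at their own pace and stop on an object; "squeeze" is the grip in N (left out, the last holds). Time passes only in rows, so rows that do not move let the fingers close. It gives the time, the measured TCP pose, the force and the opening at its end, in the units of the state.
- readout.get_obs(): the state, without advancing time (a new reading comes with each control period).
- cams.camera(name): name is "scene" or "side" or "wrist"; returns (picture, depth): 480x640x3 uint8, red, green, blue; 480x640 float32, mm along the optical axis (not along the pixel's ray), 0 where there is no reading.
- cams.camera_model(name): a dict with "K" (3x3 intrinsics, pixels), "R" (3x3) and "t" (3): a world point X has camera coordinates R X + t; the wrist camera has in their place "tool_from_camera" (4x4, takes a point from camera to tool coordinates, whose origin is the TCP and whose axes are the tool frame's). Camera axes: x right, y down, z forward; pixel columns grow to the right and rows downward; lengths in mm; the calibration is good to about 2 mm. A picture is of the moment at which its call begins: read the wrist's pose just before it. camera_model takes no time and is no camera call.
- arm.hand_in(): hands the job in, once; it reports no verdict.
The state is a dict: "t": time; "joint_positions": joint angles; "joint_velocities": joint speeds; "tau": joint torques, N m; "position": TCP position; "orientation": TCP orientation; "force": force on the tool from outside, world axes, zero at the start; "moment": the same for the moment, N m; "finger_gap": finger opening in mm.
Only numpy, scipy, OpenCV 4.12 (cv2) and the standard library are available. Lean on these libraries where they do the work, as an engineer would, in place of code of your own. Each camera call takes 0.05 s, during which the arm holds its last target. There are 200 camera calls.

## Working session

There is one attempt and no reset: what is moved stays moved. The work goes in short steps, Python scripts to look and compute and a tool call to move; the robot and the scene stay as the last step left them, time stands still between calls to the robot, and variables do not carry over. Pictures are saved under pics/ and viewed, about 8 in all and at most 12, crops included, and the job is handed in when it is done.

Besides the shell and the picture viewer there is one more tool, called by a JSON object that holds its "fn" and its "kwargs". carry_out: Moves the arm, as the interface text tells. Its arguments: {"type":"object","properties":{"targets":{"type":"array"},"squeeze":{"type":"number"}},"required":["targets"]}

```bash
mkdir -p pics
cat > h.py <<'E'
import numpy as np,cv2
from cell import readout,cams,arm
from scipy.spatial.transform import Rotation as Rn
def grab(n,save=None):
    o=readout.get_obs(); im,d=cams.camera(n); m=cams.camera_model(n); K=np.array(m["K"])
    if n=="wrist":
        T=np.array(m["tool_from_camera"]); W=np.eye(4); W[:3,:3]=Rn.from_rotvec(o["orientation"]).as_matrix(); W[:3,3]=o["position"]; C=W@T
    else:
        R=np.array(m["R"]); C=np.eye(4); C[:3,:3]=R.T; C[:3,3]=-R.T@np.array(m["t"]).ravel()
    if save: cv2.imwrite("pics/"+save+".png",im[:,:,::-1]); np.savez("pics/"+save+".npz",im=im,d=d,K=K,C=C)
    return im,d,K,C
def plane(px,z,K,C):
    px=np.atleast_2d(px).astype(float); r=np.c_[px,np.ones(len(px))]@np.linalg.inv(K).T@C[:3,:3].T; c=C[:3,3]
    return c+r*((z-c[2])/r[:,2])[:,None]
def proj(X,K,C):
    p=(np.atleast_2d(X)-C[:3,3])@C[:3,:3]@K.T; return p[:,:2]/p[:,2:]
def cloud(d,K,C):
    v,u=np.mgrid[:480,:640]; p=np.stack([u,v,np.ones_like(u)],-1)@np.linalg.inv(K).T*d[...,None]
    return p@C[:3,:3].T+C[:3,3]
E
python3 - <<'E'
from h import *
grab("scene","scene0"); grab("side","side0")
for n in("scene","side"):
    z=np.load(f"pics/{n}0.npz"); print(n,z["C"].round(2))
o=readout.get_obs(); print(o); print(Rn.from_rotvec(o["orientation"]).as_matrix().round(3)); print(cams.camera_model("wrist"))
E
```

```text
scene [[ 6.20000e-01  5.60000e-01 -5.40000e-01  1.08811e+03]
 [ 7.80000e-01 -4.40000e-01  4.40000e-01 -4.70350e+02]
 [ 1.00000e-02 -7.00000e-01 -7.20000e-01  9.02600e+02]
 [ 0.00000e+00  0.00000e+00  0.00000e+00  1.00000e+00]]
side [[-7.6000e-01 -3.4000e-01  5.6000e-01 -1.1233e+02]
 [-6.5000e-01  4.1000e-01 -6.4000e-01  6.6592e+02]
 [-1.0000e-02 -8.5000e-01 -5.3000e-01  5.8463e+02]
 [ 0.0000e+00  0.0000e+00  0.0000e+00  1.0000e+00]]
{'t': 0.1, 'joint_positions': array([-1.51527218e+00,  3.81104063e-01,  1.29812391e+00,  1.50852997e-05,
        1.46358970e+00, -2.15293326e-01]), 'joint_velocities': array([-0.00183537, -0.00084976, -0.00015958,  0.00090168, -0.00183893,
        0.0003779 ]), 'tau': array([ 2.94476646e-03, -4.49220085e+01, -2.31655651e+01, -2.14398851e-04,
        3.70425158e-03, -8.81667773e-06]), 'position': array([ 147.12668773, -529.70111329,  230.8072993 ]), 'orientation': array([ 1.0083194 ,  1.32602608, -1.00675061]), 'force': array([-0.87899753,  0.47865411, -0.53819418]), 'moment': array([-0.0195558 , -0.02095638,  0.0501995 ]), 'finger_gap': 85.28041237271513}
[[-0.     0.964  0.268]
 [ 0.001  0.268 -0.964]
 [-1.     0.    -0.001]]
{'K': array([[412.78341885,   0.        , 318.95241772],
       [  0.        , 412.78341885, 245.5058684 ],
       [  0.        ,   0.        ,   1.        ]]), 'tool_from_camera': array([[ 1.58783159e-04, -2.60698048e-01,  9.65420376e-01,
        -1.41523177e+02],
       [ 7.76775081e-04, -9.65420065e-01, -2.60698091e-01,
         6.61754979e+01],
       [ 9.99999686e-01,  7.91308957e-04,  4.92112994e-05,
        -1.16127420e+00],
       [ 0.00000000e+00,  0.00000000e+00,  0.00000000e+00,
         1.00000000e+00]])}
```

View pics/scene0.png

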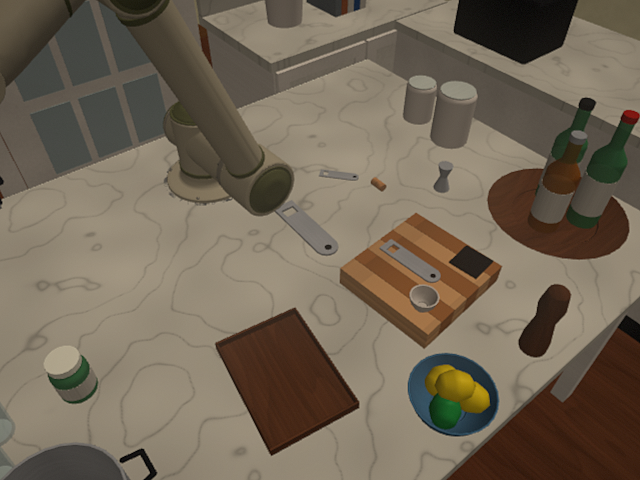

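View pics/side0.png

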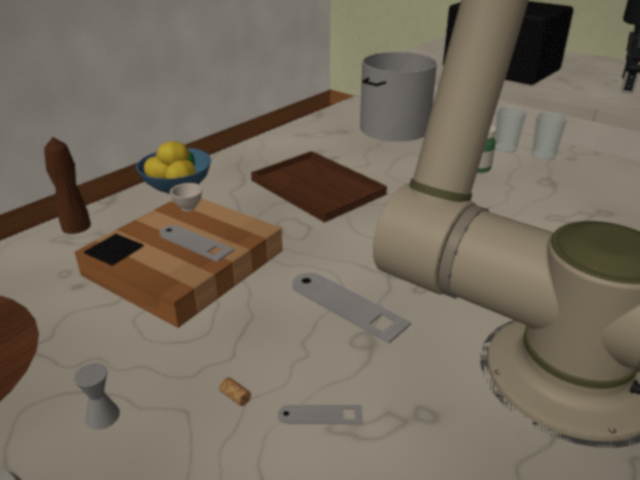

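Scene view: three openers can be confused. They are on the block (scene 410,260; side 197,243), a larger one on the counter (scene 308,228; side 350,305), and a smaller one on the counter (scene 338,175; side 320,413). By the description it is the one on the block. The tray is at (287,380), the coaster at (469,262) and the bowl at (424,297).

```bash
cat > m.py <<'E'
from h import *
def comp(mask,seed):
    n,l,s,c=cv2.connectedComponentsWithStats(mask.astype(np.uint8)); return (l==l[seed[1],seed[0]])&mask
def rect(mask,z,K,C):
    c=max(cv2.findContours(mask.astype(np.uint8),0,1)[0],key=cv2.contourArea)[:,0]
    P=plane(c,z,K,C); r=cv2.minAreaRect(P[:,:2].astype(np.float32)); return r,P
if __name__=="__main__":
  S=dict(scene=dict(op=(400,256),big=(310,232),small=(345,176),tray=(287,380),block=(360,275),co=(469,262)),
       side=dict(op=(195,242),big=(345,305),small=(320,413),tray=(320,185),block=(180,285),co=(113,248)))
  for n in S:
    z=np.load(f"pics/{n}0.npz"); im,K,C,d=z["im"],z["K"],z["C"],z["d"]
    hsv=cv2.cvtColor(im,cv2.COLOR_RGB2HSV).astype(int)
    P=cloud(d,K,C)
    for k,s in S[n].items(): print(n,k,hsv[s[1],s[0]],"depthpt",P[s[1],s[0]].round(1))
    g=(hsv[...,1]<45)&(hsv[...,2]>90)
    grey=comp(g,S[n]["op"]); r,_=rect(grey,54,K,C); print("op",r,grey.sum())
    # height mask for block top
    top=cv2.morphologyEx(((abs(P[...,2]-51)<9)&(d>0)).astype(np.uint8),cv2.MORPH_OPEN,np.ones((5,5)))>0
    if top[S[n]["op"][1],S[n]["op"][0]]:
        b=comp(top,S[n]["op"]); r,_=rect(b,50,K,C); print("block",r,cv2.boxPoints(r).round(1).tolist())
    dk=(hsv[...,2]<60)
    b=comp(dk,S[n]["co"]); r,_=rect(b,56,K,C); print("co",r)
    s=S[n]["tray"]; b=comp((hsv[...,1]>110)&(hsv[...,2]<130),s); r,_=rect(b,22,K,C); print("tray",r,b.sum())
    x,y=(340,205) if n=="scene" else (70,180)
    cv2.imwrite(f"pics/{n}_crop.png",cv2.resize(im[y:y+150,x:x+220,::-1],None,fx=3.4,fy=3.4,interpolation=2))
E
python3 m.py
```

```text
scene op [ 16  27 124] depthpt [571.3 162.4  53.6]
scene big [ 15  25 122] depthpt [349.9  81.2   6.8]
scene small [ 16  27 124] depthpt [232.  291.8   3.5]
scene tray [ 11 169  68] depthpt [ 642.3 -198.     5.8]
scene block [ 14 137 145] depthpt [556.7  58.1  50.6]
scene co [16 68 41] depthpt [679.7 264.5  58.1]
op ((595.7183227539062, 170.42303466796875), (148.95030212402344, 39.10408401489258), 5.636364459991455) 789
block ((623.2327880859375, 175.6440887451172), (243.22555541992188, 265.78857421875), 5.523637294769287) [[489.3999938964844, 296.20001220703125], [515.0, 31.700000762939453], [757.0999755859375, 55.099998474121094], [731.5, 319.6000061035156]]
co ((678.70361328125, 271.1257629394531), (67.80904388427734, 70.89299011230469), 7.8381218910217285)
tray ((634.483642578125, -198.69139099121094), (180.65879821777344, 256.85211181640625), 81.53250122070312) 11604
side op [ 20  20 112] depthpt [588.9 170.6  52.9]
side big [ 15  18 113] depthpt [323.9  92.    5.5]
side small [ 15  18 111] depthpt [215.7 280.7   2.2]
side tray [ 10 161  68] depthpt [ 625.7 -202.4    4.1]
side block [ 13 164 109] depthpt [514.8 261.2  49.2]
side co [ 0 57 18] depthpt [677.5 273.   54.4]
op ((593.0068969726562, 172.0617218017578), (148.56846618652344, 39.94438552856445), 5.6310133934021) 964
block ((613.9600219726562, 180.5651092529297), (247.80528259277344, 265.5606689453125), 5.493097305297852) [[477.8999938964844, 300.8999938964844], [503.29998779296875, 36.5], [750.0, 60.29999923706055], [724.5999755859375, 324.6000061035156]]
co ((672.758544921875, 274.9004821777344), (71.32652282714844, 69.15906524658203), 8.260676383972168)
tray ((616.88427734375, -180.72442626953125), (193.84617614746094, 264.7642822265625), 81.61897277832031) 5012
```

View pics/scene_crop.png

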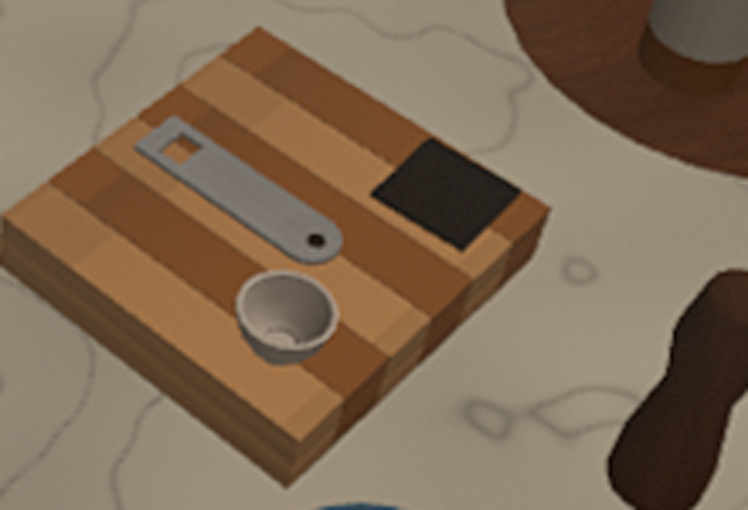

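The close crop shows one opener on the block. It measures 149 x 40 mm, so it is the middle size, and its slotted end faces the robot. Next I move to a look pose above it.

{"fn": "carry_out", "kwargs": {"targets": [[1,0,0,0,4.95,0,0],[1,0,0,0,4.95,0,0],[1,0.0028,0.0208,-0.0261,0,0,0],[1,0.0028,0.0208,-0.0261,0,0,0],[1,0.0028,0.0208,-0.0261,0,0,0]]}}

```text
t: 0.52
position: [201.8, -444.7, 222.2]
orientation: [1.138, 1.254, -1.137]
force: [0.6, -0.2, 0.3]
finger_gap: 85.5
```

{"fn": "carry_out", "kwargs": {"targets": [[1,0.0028,0.0208,-0.0261,0,0,0],[1,0.0028,0.0208,-0.0261,0,0,0],[1,0.0028,0.0208,-0.0261,0,0,0],[1,0.0028,0.0208,-0.0261,0,0,0],[1,0.0028,0.0208,-0.0261,0,0,0]]}}

```text
t: 0.93
position: [292.7, -304.2, 208.6]
orientation: [1.137, 1.254, -1.137]
force: [-0.1, -0.1, -0.4]
finger_gap: 85.1
```

{"fn": "carry_out", "kwargs": {"targets": [[1,0.0028,0.0208,-0.0261,0,0,0],[1,0.0028,0.0208,-0.0261,0,0,0],[1,0.0028,0.0208,-0.0261,0,0,0],[1,0.0028,0.0208,-0.0261,0,0,0],[1,0.0028,0.0208,-0.0261,0,0,0]]}}

```text
t: 1.35
position: [383.5, -164.2, 194.7]
orientation: [1.137, 1.254, -1.137]
force: [-0.1, -0.6, -0.0]
finger_gap: 85.6
```

{"fn": "carry_out", "kwargs": {"targets": [[1,0.0028,0.0208,-0.0261,0,0,0],[1,0.0028,0.0208,-0.0261,0,0,0],[1,0.0028,0.0208,-0.0261,0,0,0],[1,0.0028,0.0208,-0.0261,0,0,0],[1,0.0028,0.0208,-0.0261,0,0,0]]}}

```text
t: 1.77
position: [474.3, -24.0, 180.6]
orientation: [1.136, 1.254, -1.137]
force: [0.3, -0.9, 0.4]
finger_gap: 85.4
```

{"fn": "carry_out", "kwargs": {"targets": [[1,0.0028,0.0208,-0.0261,0,0,0],[1,0.0028,0.0208,-0.0261,0,0,0],[1,0.0028,0.0208,-0.0261,0,0,0],[1,0.0028,0.0208,-0.0261,0,0,0],[1,0.0028,0.0208,-0.0261,0,0,0]]}}

```text
t: 2.18
position: [564.9, 116.0, 166.4]
orientation: [1.136, 1.255, -1.137]
force: [1.4, -0.4, -0.4]
finger_gap: 85.4
```

{"fn": "carry_out", "kwargs": {"targets": [[1,0.0028,0.0208,-0.0261,0,0,0],[1,0.0028,0.0208,-0.0261,0,0,0],[1,0,0,0,0,0,0],[1,0,0,0,0,0,0]]}}

```text
t: 2.52
position: [600.7, 171.5, 160.2]
orientation: [1.134, 1.256, -1.136]
force: [-0.7, -1.2, -0.0]
finger_gap: 85.1
```

Run:
```python
from h import *; from m import rect,comp
im,d,K,C=grab("wrist","w1"); P=cloud(d,K,C)
hsv=cv2.cvtColor(im,cv2.COLOR_RGB2HSV).astype(int)
o=readout.get_obs(); R=Rn.from_rotvec(o["orientation"]).as_matrix(); print(R.round(3))
s=proj([[594,171,54]],K,C)[0].astype(int); print(s,hsv[s[1],s[0]],P[s[1],s[0]])
g=(hsv[...,1]<60)&(hsv[...,2]>80)
m=comp(g,s); r,_=rect(m,54,K,C); print("op",r,m.sum())
u=np.array([np.cos(.096),np.sin(.096)])
# front edge: line of depth jump
w=(d>0)&(abs(P[...,2]-50)<5)
pts=P[w][:,:2]; a=pts@u; b=pts@np.array([-u[1],u[0]])
for lo in range(30,200,20):
    q=a[(b>lo)&(b<lo+20)]
    if len(q)>50: print(lo,np.percentile(q,[0.2,1,99]).round(1))
h=(P[...,2]>65)&(P[...,2]<100)&(d>0); q=P[h]; print("tall",[ (q[:,i].min().round(),q[:,i].max().round()) for i in range(3)] if len(q) else 0)
print(np.median(P[m][:,2]))
```

```text
[[-0.001  0.995  0.099]
 [-0.     0.099 -0.995]
 [-1.    -0.001  0.   ]]
[320 254] [ 10  10 152] [593.73318966 171.3633389   52.66218481]
op ((596.6714477539062, 170.24749755859375), (148.87841796875, 39.8686637878418), 5.724418640136719) 13231
30 [515.5 517.7 750.2]
50 [516.2 519.  749.6]
70 [516.2 518.9 749.6]
90 [516.  518.7 749.5]
110 [515.9 518.8 749.3]
130 [515.9 518.5 749.4]
150 [515.7 518.6 749.2]
170 [515.6 518.  749.3]
190 [515.7 518.3 749.4]
tall [(np.float64(670.0), np.float64(728.0)), (np.float64(69.0), np.float64(128.0)), (np.float64(65.0), np.float64(89.0))]
52.88160006327584
```

View pics/w1.png

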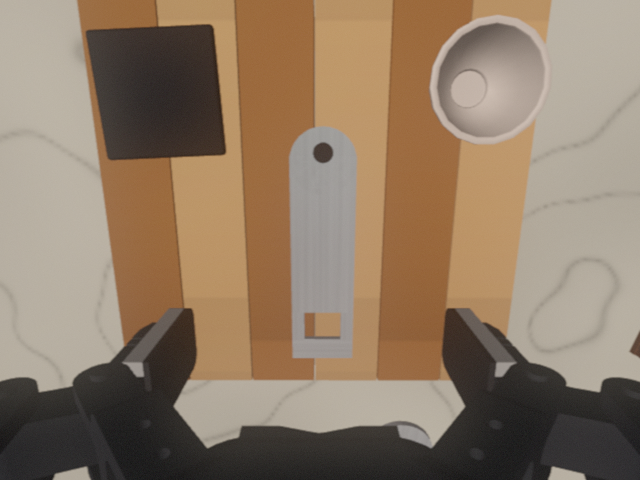

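The wrist view shows the opener at columns 290–356, rows 127–358. The front edge is at row 379, the coaster at (155,92), and the bowl at (490,80), clear of the fingers. The opener's centre is (596.7,170.2), its yaw is 5.7°, and its inset is about 17 mm. I'll shut the fingers and go down.

{"fn": "carry_out", "kwargs": {"targets": [[0,0.015,0.005,0.0005,0,0,0],[0,0.02,0.005,0.0005,0,0,0],[0,0.02,0.005,0,0,0,0],[0,0.02,0,0,0,0,0],[0,0.015,0,0,0,0,0]]}}

```text
t: 2.98
position: [615.1, 169.4, 69.9]
orientation: [1.137, 1.254, -1.139]
force: [-0.0, 0.0, 0.3]
finger_gap: 25.6
```

{"fn": "carry_out", "kwargs": {"targets": [[0,0.006,0,0,0,0,0],[0,0,0,0,0,0,0],[0,0,0,0,0,0,0],[0,0,0,0,0,0,0]]}}

```text
t: 3.32
position: [616.3, 170.5, 66.7]
orientation: [1.138, 1.252, -1.135]
force: [0.6, -0.3, -0.1]
finger_gap: 0.0
```

{"fn": "carry_out", "kwargs": {"targets": [[0,0.005,0,0,0,0,0],[0,0.003,0,0,0,0,0],[0,0,0,0,0,0,0],[0,0,0,0,0,0,0]]}}

```text
t: 3.65
position: [615.7, 170.8, 57.3]
orientation: [1.137, 1.254, -1.137]
force: [0.7, 0.7, -0.4]
finger_gap: 0.3
```

{"fn": "carry_out", "kwargs": {"targets": [[0,0.001,0,0,0,0,0],[0,0.001,0,0,0,0,0],[0,0,0,0,0,0,0]]}}

```text
t: 3.9
position: [615.8, 170.8, 55.2]
orientation: [1.137, 1.254, -1.137]
force: [0.6, -0.5, -1.2]
finger_gap: -0.0
```

{"fn": "carry_out", "kwargs": {"targets": [[0,0.001,0,0,0,0,0],[0,0.0005,0,0,0,0,0],[0,0,0,0,0,0,0]]}}

```text
t: 4.15
position: [615.9, 170.8, 54.1]
orientation: [1.137, 1.254, -1.136]
force: [-0.6, -0.5, 2.8]
finger_gap: -0.0
```

{"fn": "carry_out", "kwargs": {"targets": [[0,0.0005,0,0,0,0,0],[0,0,0,0,0,0,0]]}}

```text
t: 4.32
position: [616.0, 170.8, 54.1]
orientation: [1.137, 1.253, -1.136]
force: [-1.6, 0.6, 5.9]
finger_gap: 0.2
```

{"fn": "carry_out", "kwargs": {"targets": [[0,0.0007,0,0,0,0,0],[0,0,0,0,0,0,0],[0,0,-0.002,0,0,0,0],[0,0,-0.003,0,0,0,0],[0,0,-0.005,0,0,0,0]]}}

```text
t: 4.73
position: [607.5, 169.9, 54.1]
orientation: [1.139, 1.25, -1.133]
force: [2.2, -0.3, 7.2]
finger_gap: 0.0
```

{"fn": "carry_out", "kwargs": {"targets": [[0,0,-0.005,0,0,0,0],[0,0,-0.005,0,0,0,0],[0,0,-0.005,0,0,0,0]]}}

```text
t: 4.98
position: [592.2, 168.4, 54.1]
orientation: [1.139, 1.251, -1.133]
force: [3.3, 0.8, 8.7]
finger_gap: 0.1
```

{"fn": "carry_out", "kwargs": {"targets": [[0,0,-0.005,0,0,0,0],[0,0,-0.005,0,0,0,0],[0,0,-0.005,0,0,0,0],[0,0,-0.005,0,0,0,0],[0,0,-0.005,0,0,0,0]]}}

```text
t: 5.4
position: [567.4, 166.0, 54.1]
orientation: [1.139, 1.251, -1.133]
force: [2.0, -0.1, 8.0]
finger_gap: 0.2
```

{"fn": "carry_out", "kwargs": {"targets": [[0,0,-0.005,0,0,0,0],[0,0,0,0,0,0,0]]}}

```text
t: 5.57
position: [561.6, 165.5, 54.1]
orientation: [1.138, 1.252, -1.134]
force: [-1.5, -1.1, 11.3]
finger_gap: -0.3
```

```bash
cat > w.py <<'E'
import sys
from h import *; from m import rect,comp
im,d,K,C=grab("wrist",sys.argv[1]); hsv=cv2.cvtColor(im,cv2.COLOR_RGB2HSV).astype(int)
print(readout.get_obs()["position"],readout.get_obs()["force"])
E
python3 w.py w2
```

```text
[561.59966725 165.45780689  54.03624655] [-2.04493497 -0.65312029  9.62388552]
```

View pics/w2.png

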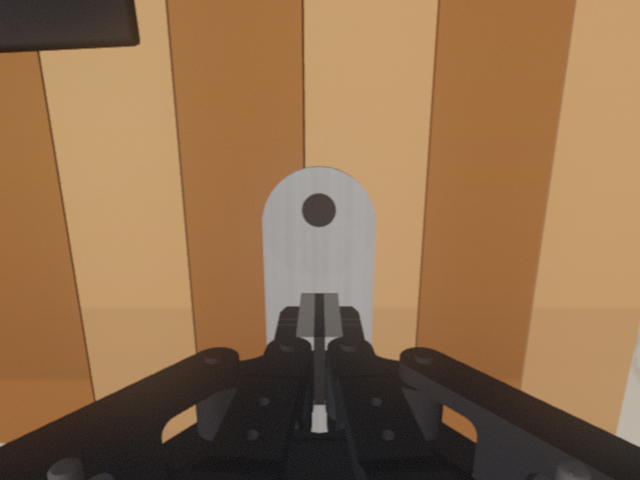

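Run:
```python
from h import *
u=np.array([np.cos(.098),np.sin(.098)])
z=np.load("pics/w2.npz"); p=plane([[319,166]],54,z["K"],z["C"])[0]; print("tip now",p, p[:2]@u, "square end",p[:2]@u-150)
z=np.load("pics/w1.npz"); t=plane([[322,126.5],[322,358]],54,z["K"],z["C"]); print("before",t[:,:2]@u)
# front edge by colour in w1 (wood saturated -> counter) columns away from the opener
hsv=cv2.cvtColor(z["im"],cv2.COLOR_RGB2HSV).astype(int)
for c in (230,250,270,400,420):
    col=hsv[330:420,c,1]; r=330+np.where(col>100)[0].max(); print(c,r,plane([[c,r+.5]],50,z["K"],z["C"])[0,:2]@u)
```

```text
tip now [616.75105962 172.08136834  54.        ] 630.6287840272227 square end 480.62878402722265
before [684.62634942 535.2991831 ]
230 378 516.8690153781721
250 378 516.9119238583663
270 379 516.1680031785478
400 379 516.4471413183203
420 379 516.4900815226439
```

The wrist view shows the round end at (319,166), so the opener followed the fingers and the overhang is 36 mm. I'll drag it 14 mm more and then lift off.

{"fn": "carry_out", "kwargs": {"targets": [[0,0,-0.004,0,0,0,0],[0,0,-0.005,0,0,0,0],[0,0,-0.004,0,0,0,0],[0,0,-0.001,0,0,0,0],[0,0,0,0,0,0,0]]}}

```text
t: 6.03
position: [548.2, 164.1, 54.0]
orientation: [1.139, 1.251, -1.134]
force: [0.3, -0.8, 8.8]
finger_gap: 0.2
```

{"fn": "carry_out", "kwargs": {"targets": [[0,-0.002,0,0,0,0,0],[0,-0.01,0,0,0,0,0],[0,-0.03,0,0,0,0,0],[0.7,-0.04,-0.01,0,0,0,0],[0.7,-0.02,-0.02,0,0,0,0]]}}

```text
t: 6.45
position: [519.2, 161.1, 158.6]
orientation: [1.14, 1.25, -1.133]
force: [0.5, -0.3, 1.1]
finger_gap: 23.2
```

{"fn": "carry_out", "kwargs": {"targets": [[0.7,0,-0.02,0,0,0,0],[0.7,0,0,0,0,0,0],[0.7,0,0,0,0,0,0],[0.7,0,0,0,0,0,0]]}}

```text
t: 6.78
position: [497.8, 159.1, 154.6]
orientation: [1.137, 1.254, -1.137]
force: [-0.6, -0.1, 0.6]
finger_gap: 59.8
```

```bash
python3 w.py w3
python3 - <<'E'
from h import *; from m import rect,comp
im,d,K,C=grab("scene","scene3"); hsv=cv2.cvtColor(im,cv2.COLOR_RGB2HSV).astype(int)
z=np.load("pics/w3.npz"); K,C,d=z["K"],z["C"],z["d"]; hsv=cv2.cvtColor(z["im"],cv2.COLOR_RGB2HSV).astype(int); P=cloud(d,K,C)
s=proj([[552+10,168,54]],K,C)[0].astype(int); print(s,hsv[s[1],s[0]],P[s[1],s[0]])
m=(hsv[...,1]<60)&(hsv[...,2]>80)&(abs(P[...,2]-53)<4)&(d>0); m=comp(m,s); r,_=rect(m,54,K,C); print(r,m.sum())
E
```

```text
[497.94303483 159.10100031 154.32677959] [0.53843847 1.14938716 0.80421378]
[316 136] [ 30   2 141] [562.09799561 168.35470673  53.10575412]
((528.7658081054688, 163.57373046875), (148.89825439453125, 39.98530197143555), 5.5606913566589355) 15287
```

View pics/w3.png

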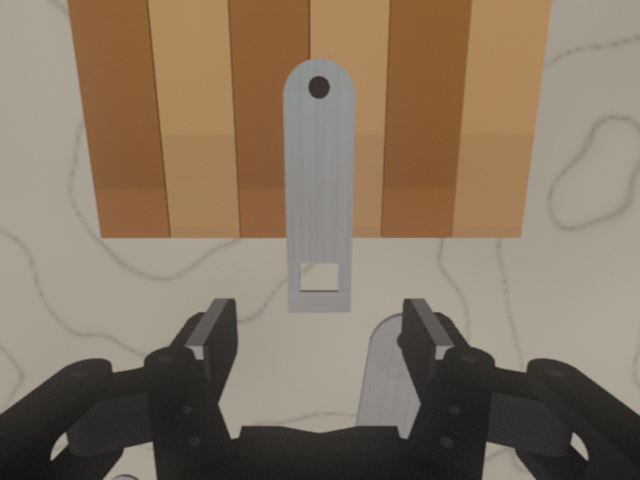

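The wrist view shows the front edge at row 237, with the opener hanging from there to row 312. That is a 49 mm overhang, or 33%, and it is square. Next I check the tip setback from the depth image.

Run:
```python
from h import *
for n in("w1","w3"):
    z=np.load(f"pics/{n}.npz"); T=np.array(cams.camera_model("wrist")["tool_from_camera"])
    P=cloud(z["d"],z["K"],T); m=(z["d"]>0)&(P[...,0]<45-(0))&(P[...,0]>-40)&(abs(P[...,2])<60)
    if n=="w3": m[:250]=False
    else: m[:290]=False
    for s in(-1,1):
        q=P[m&(P[...,2]*s>0)]; print(n,s,np.percentile(q[:,0],[50,95,99,100]).round(1), "y",np.percentile(q[q[:,0]>-20][:,1],[1,99]).round(1),"inner z",abs(q[q[:,0]>-18][:,2]).min().round(1))
```

```text
w1 -1 [-29.  -15.3 -12.9 -10.8] y [-10.7  11.3] inner z 43.6
w1 1 [-29.  -15.4 -12.7 -11.3] y [-10.6  11.4] inner z 40.9
w3 -1 [-25.4  -8.4  -5.1  -3.1] y [-10.7  11.4] inner z 30.9
w3 1 [-25.3  -8.3  -5.1  -2.4] y [-10.4  11.5] inner z 28.2
```

{"fn": "carry_out", "kwargs": {"targets": [[0.7,0.01,-0.01,-0.001,0,0,0],[0.7,0.02,-0.0095,-0.0005,0,0,0],[0.7,0.03,0,0,0,0,0],[0.7,0.025,0,0,0,0,0],[0.7,0.015,0,0,0,0,0]]}}

```text
t: 7.3
position: [477.1, 158.6, 51.9]
orientation: [1.135, 1.256, -1.139]
force: [0.0, -0.2, 0.1]
finger_gap: 60.0
```

{"fn": "carry_out", "kwargs": {"targets": [[0.7,0.008,0,0,0,0,0],[0.7,0,0,0,0,0,0],[0.7,0,0,0,0,0,0],[0.7,0,0,0,0,0,0]]}}

```text
t: 7.63
position: [478.6, 158.8, 47.4]
orientation: [1.138, 1.253, -1.135]
force: [-0.1, 1.1, 0.1]
finger_gap: 59.7
```

{"fn": "carry_out", "kwargs": {"targets": [[0.7,0.003,0,0,0,0,0],[0.7,0,0,0,0,0,0],[0.7,0,0,0,0,0,0]]}}

```text
t: 7.88
position: [478.0, 158.8, 44.0]
orientation: [1.137, 1.253, -1.136]
force: [-1.0, 0.4, 0.3]
finger_gap: 59.8
```

{"fn": "carry_out", "kwargs": {"targets": [[0.4,0,0,0,0,0,0],[0.3,0,0,0,0,0,0],[0.3,0,0,0,0,0,0],[0.3,0,0,0,0,0,0],[0.3,0,0,0,0,0,0]], "squeeze": 50}}

```text
t: 8.3
position: [478.0, 158.7, 43.9]
orientation: [1.137, 1.254, -1.136]
force: [-1.4, 0.0, 4.7]
finger_gap: 38.1
```

{"fn": "carry_out", "kwargs": {"targets": [[0.3,0,0,0,0,0,0],[0.3,0,0,0,0,0,0]]}}

```text
t: 8.47
position: [477.9, 158.7, 43.8]
orientation: [1.137, 1.254, -1.136]
force: [-1.6, -0.1, 5.7]
finger_gap: 38.2
```

```bash
python3 w.py w4
python3 - <<'E'
from h import *
im,d,K,C=grab("side","side4"); s=proj([[490,160,50]],K,C)[0].astype(int); print(s)
x,y=max(s[0]-100,0),max(s[1]-75,0); a=cv2.resize(im[y:y+150,x:x+200,::-1],(400,300),interpolation=2)
b=cv2.resize(cv2.imread("pics/w4.png"),(400,300)); cv2.imwrite("pics/c4.png",np.hstack([a,b]))
E
```

```text
[477.94003087 158.75738176  43.82657989] [-1.28381183 -0.7421148   5.885179  ]
[239 261]
```

View pics/c4.png

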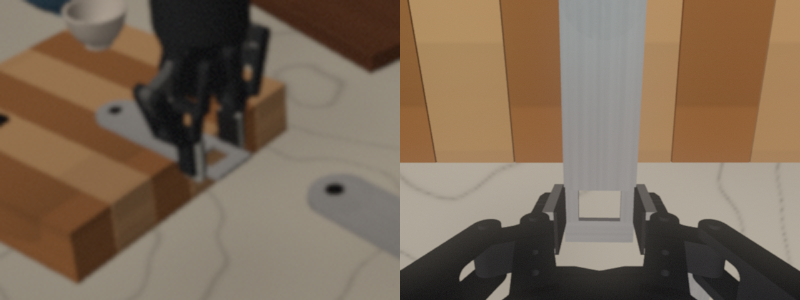

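The left panel (side view) shows the fingers on both sides of the overhanging end. The right panel (wrist view) shows the opener pinched squarely at (600,205), still flat on the block. I'll raise the grip force and lift slowly.

{"fn": "carry_out", "kwargs": {"targets": [[0.3,0,0,0,0,0,0],[0.3,-0.002,0,0,0,0,0],[0.3,-0.004,0,0,0,0,0],[0.3,-0.008,0,0,0,0,0],[0.3,-0.01,0,0,0,0,0]], "squeeze": 70}}

```text
t: 8.98
position: [477.4, 158.7, 67.7]
orientation: [1.136, 1.255, -1.138]
force: [0.1, -0.0, -1.7]
finger_gap: 37.4
```

{"fn": "carry_out", "kwargs": {"targets": [[0.3,-0.015,0,0,0,0,0],[0.3,-0.02,0,0,0,0,0],[0.3,-0.01,0,0,0,0,0],[0.3,0,0,0,0,0,0],[0.3,0,0,0,0,0,0]]}}

```text
t: 9.4
position: [477.8, 158.7, 112.9]
orientation: [1.137, 1.253, -1.136]
force: [-0.2, -0.7, -2.1]
finger_gap: 37.4
```

```bash
cat > held.py <<'E'
import sys
from h import *; from m import rect
# attitude of the held opener and tray geometry from the wrist depth
im,d,K,C=grab("wrist",sys.argv[1]); o=readout.get_obs(); T=np.array(cams.camera_model("wrist")["tool_from_camera"])
P=cloud(d,K,T); hsv=cv2.cvtColor(im,cv2.COLOR_RGB2HSV).astype(int)
m=(d>0)&(abs(P[...,2])<17)&(P[...,1]>14)&(P[...,1]<140)&(abs(P[...,0]+5)<30)&(hsv[...,1]<60)
q=P[m]; print(len(q)); c=np.polyfit(q[:,1],q[:,0],1); print("droop deg (x=down)",np.degrees(np.arctan(c[0])),"x at y=0",c[1],"y range",np.percentile(q[:,1],[1,99.8]))
A=np.c_[q[:,1],q[:,2],np.ones(len(q))]; print("plane",np.linalg.lstsq(A,q[:,0],rcond=None)[0])
print(o["position"],o["force"],o["finger_gap"])
E
python3 held.py w5
```

```text
31255
droop deg (x=down) 0.6095358703133821 x at y=0 -8.424927114245447 y range [ 15.19016728 103.51713649]
plane [ 1.06388880e-02  4.14804827e-04 -8.42493054e+00]
[477.45512445 158.68017707 112.24597389] [-0.05306924  0.69114253 -3.03593163] 37.12253864336059
```

The opener is held flat with 0.6° droop. Now I carry it over the tray, which is at about (631,-198) with yaw -8.5°.

{"fn": "carry_out", "kwargs": {"targets": [[0.3,-0.01,0,0,3.6,0,0],[0.3,-0.015,0,0,5.25,0,0],[0.3,-0.015,0,0,5.25,0,0],[0.3,0,0.003,0.008,0,0,0],[0.3,0,0.0075,0.016,0,0,0]]}}

```text
t: 9.87
position: [484.2, 133.8, 152.0]
orientation: [1.314, 1.139, -1.314]
force: [0.8, -0.5, -1.3]
finger_gap: 37.3
```

{"fn": "carry_out", "kwargs": {"targets": [[0.3,0,0.0105,0.0225,0,0,0],[0.3,0,0.0105,0.0225,0,0,0],[0.3,0,0.0105,0.0225,0,0,0],[0.3,0,0.0105,0.0225,0,0,0],[0.3,0,0.0105,0.0225,0,0,0]]}}

```text
t: 10.28
position: [519.6, 12.7, 151.0]
orientation: [1.314, 1.139, -1.317]
force: [0.4, -0.1, -1.4]
finger_gap: 37.4
```

{"fn": "carry_out", "kwargs": {"targets": [[0.3,0,0.0105,0.0225,0,0,0],[0.3,0,0.0105,0.0225,0,0,0],[0.3,0,0.0105,0.0225,0,0,0],[0.3,0,0.0105,0.0225,0,0,0],[0.3,0,0.0105,0.0225,0,0,0]]}}

```text
t: 10.7
position: [554.8, -106.3, 150.8]
orientation: [1.315, 1.139, -1.317]
force: [-0.4, 0.3, -1.0]
finger_gap: 37.1
```

{"fn": "carry_out", "kwargs": {"targets": [[0.3,0,0.0105,0.0225,0,0,0],[0.3,0,0.0105,0.0225,0,0,0],[0.3,0,0.0105,0.0225,0,0,0],[0.3,0,0.0065,0.0135,0,0,0],[0.3,0,0,0,0,0,0]]}}

```text
t: 11.12
position: [580.7, -193.7, 150.3]
orientation: [1.317, 1.137, -1.319]
force: [-0.3, 0.2, -1.1]
finger_gap: 36.9
```

```bash
python3 held.py w6
```

```text
31176
droop deg (x=down) 0.6190719751707174 x at y=0 -8.410888207685927 y range [ 15.13697993 103.25840568]
plane [ 1.08052127e-02  5.16797650e-04 -8.41088181e+00]
[ 580.33034529 -191.86457893  150.48019393] [-0.24142243  1.29893492 -1.54345936] 37.445859651023774
```

View pics/w6.png

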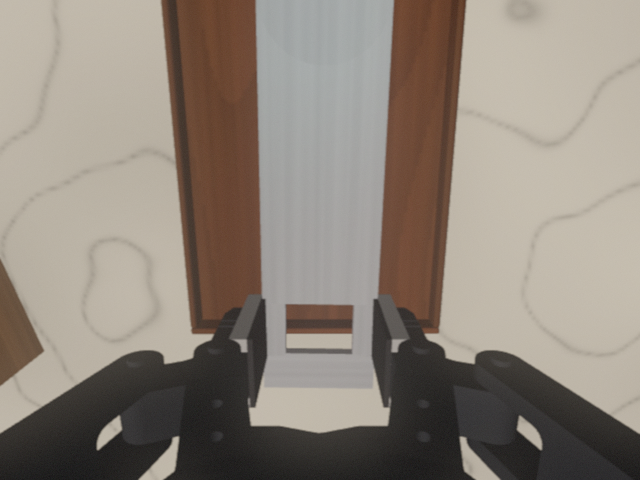

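The wrist view shows the opener still square in the jaws, with the tray behind and parallel to it. The tray's near wall is at row 332, columns 192–438.

Run:
```python
from h import *
z=np.load("pics/w6.npz"); p=plane([[192,333],[438,333],[163,0],[465,0]],22,z["K"],z["C"]); print(p.round(1))
R=Rn.from_rotvec(readout.get_obs()["orientation"]).as_matrix(); t=readout.get_obs()["position"]; print(((p-t)@R).round(1))
```

```text
[[ 522.5  -91.6   22. ]
 [ 496.5 -266.4   22. ]
 [ 733.6 -123.3   22. ]
 [ 707.7 -297.4   22. ]]
[[128.7 -71.7 -90.6]
 [128.6 -71.6  86.2]
 [128.2 141.8 -90.3]
 [128.  141.8  85.7]]
```

{"fn": "carry_out", "kwargs": {"targets": [[0.3,0.015,0,-0.001,0,0,-0.8],[0.3,0.025,0,-0.001,0,0,-0.7],[0.3,0.03,0,0,0,0,0],[0.3,0.03,0,0,0,0,0],[0.3,0.02,0,0,0,0,0]]}}

```text
t: 11.58
position: [576.9, -185.9, 28.4]
orientation: [1.304, 1.163, -1.337]
force: [0.9, 0.3, -2.3]
finger_gap: 37.1
```

{"fn": "carry_out", "kwargs": {"targets": [[0.3,0.01,0,0,0,0,0],[0.3,0.005,0,0,0,0,0],[0.3,0,0,0,0,0,0],[0.3,0,0,0,0,0,0],[0.3,0,0,0,0,0,0]]}}

```text
t: 12.0
position: [579.1, -188.1, 18.9]
orientation: [1.307, 1.154, -1.335]
force: [-0.2, 0.3, -2.0]
finger_gap: 37.1
```

{"fn": "carry_out", "kwargs": {"targets": [[0.3,0.005,0,0,0,0,0],[0.3,0.004,0,0,0,0,0],[0.3,0.002,0,0,0,0,0],[0.3,0,0,0,0,0,0],[0.3,0,0,0,0,0,0]]}}

```text
t: 12.42
position: [578.1, -187.9, 6.6]
orientation: [1.307, 1.156, -1.337]
force: [0.7, -0.6, -1.1]
finger_gap: 37.1
```

{"fn": "carry_out", "kwargs": {"targets": [[0.3,0.001,0,0,0,0,0],[0.3,0.001,0,0,0,0,0],[0.3,0,0,0,0,0,0]]}}

```text
t: 12.67
position: [578.0, -187.8, 4.5]
orientation: [1.307, 1.156, -1.337]
force: [-0.8, 0.3, 0.0]
finger_gap: 37.3
```

{"fn": "carry_out", "kwargs": {"targets": [[0.3,0.001,0,0,0,0,0],[0.3,0,0,0,0,0,0]]}}

```text
t: 12.83
position: [578.2, -187.9, 4.2]
orientation: [1.307, 1.156, -1.336]
force: [-1.1, -0.5, 3.0]
finger_gap: 37.2
```

{"fn": "carry_out", "kwargs": {"targets": [[0.3,0.001,0,0,0,0,0],[0.3,0,0,0,0,0,0]]}}

```text
t: 13.0
position: [578.2, -187.9, 4.1]
orientation: [1.307, 1.155, -1.336]
force: [-3.8, 1.4, 11.4]
finger_gap: 37.4
```

{"fn": "carry_out", "kwargs": {"targets": [[0.3,0.001,0,0,0,0,0],[0.3,0,0,0,0,0,0]]}}

```text
t: 13.17
position: [578.2, -187.9, 4.0]
orientation: [1.306, 1.155, -1.336]
force: [-6.8, 2.9, 19.1]
finger_gap: 37.3
```

```bash
python3 held.py w7
```

```text
31206
droop deg (x=down) 0.5988030894071683 x at y=0 -8.413942302057592 y range [ 15.19018366 103.26344256]
plane [ 1.04513937e-02  5.00768605e-04 -8.41393522e+00]
[ 578.19884787 -187.91247141    4.02350106] [-6.02213411  2.69889851 18.61861426] 37.29723183186199
```

The fingertips are resting on the tray floor and the round end is about 1 mm above it. I'll ease off, pitch slightly so the round end rests first, and then open slowly.

{"fn": "carry_out", "kwargs": {"targets": [[0.3,-0.002,0,0,0,0,-0.5],[0.3,0,0,0,0,0,-0.5],[0.3,0,0,0,0,0,0]]}}

```text
t: 13.47
position: [578.3, -188.0, 4.2]
orientation: [1.299, 1.17, -1.349]
force: [-2.3, 0.8, 8.3]
finger_gap: 37.6
```

{"fn": "carry_out", "kwargs": {"targets": [[0.3,0,0,0,0,0,0],[0.3,0,0,0,0,0,0]], "squeeze": 20}}

```text
t: 13.63
position: [578.3, -188.0, 4.2]
orientation: [1.299, 1.17, -1.349]
force: [-1.4, 0.1, 8.4]
finger_gap: 37.2
```

{"fn": "carry_out", "kwargs": {"targets": [[0.45,0,0,0,0,0,0],[0.5,0,0,0,0,0,0],[0.55,0,0,0,0,0,0],[0.6,0,0,0,0,0,0],[0.6,0,0,0,0,0,0]]}}

```text
t: 14.05
position: [578.0, -187.8, 3.3]
orientation: [1.299, 1.171, -1.349]
force: [-0.5, -0.3, -0.3]
finger_gap: 51.4
```

```bash
python3 held.py w8
```

```text
30811
droop deg (x=down) -2.557537840640016 x at y=0 -4.556986052741672 y range [ 15.20083653 102.76298582]
plane [-4.46672802e-02  4.60986117e-04 -4.55697397e+00]
[ 578.03305961 -187.82565221    3.39038605] [-0.24840594 -0.11495583  0.13664392] 51.03791220688575
```

The opener is flat on the floor and the fingers are free. I'll retreat and check.

{"fn": "carry_out", "kwargs": {"targets": [[0.6,-0.005,0,0,0,0,0],[0.6,-0.02,0,0,0,0,0],[0.6,-0.04,0,0,0,0,0],[0.6,-0.04,0,0,0,0,0],[0.6,-0.04,0,0,0,0,0]]}}

```text
t: 14.52
position: [584.1, -188.6, 150.6]
orientation: [1.299, 1.171, -1.349]
force: [1.3, 0.2, -0.2]
finger_gap: 50.9
```

{"fn": "carry_out", "kwargs": {"targets": [[0.6,-0.04,-0.02,0,0,0,0],[0.6,-0.02,-0.04,0,0,0,0],[0.6,0,-0.04,0,0,0,0],[0.6,0,-0.04,0,0,0,0],[0.6,0,0,0,0,0,0]]}}

```text
t: 14.93
position: [446.4, -166.6, 210.6]
orientation: [1.299, 1.174, -1.352]
force: [0.2, -1.2, 1.1]
finger_gap: 51.5
```

Run:
```python
from h import *; from m import rect,comp
im,d,K,C=grab("scene","scene9"); P=cloud(d,K,C); hsv=cv2.cvtColor(im,cv2.COLOR_RGB2HSV).astype(int)
s=proj([[629,-196,9]],K,C)[0].astype(int); m=comp((hsv[...,1]<60)&(hsv[...,2]>80),s); r,_=rect(m,9,K,C); print(s,"op",r,np.median(P[m][:,2]),np.ptp(P[m][:,2]))
c=comp(hsv[...,2]<60,(469,262)); print("coaster",rect(c,56,K,C)[0]); print(readout.get_obs()["position"],readout.get_obs()["force"])
```

```text
[283 373] op ((627.344970703125, -195.05392456054688), (40.54719924926758, 150.4781036376953), 80.55773162841797) 9.468294605008737 900.6047557890814
coaster ((678.676025390625, 271.32794189453125), (67.80908203125, 70.48554229736328), 7.838724613189697)
[ 449.63389041 -168.0379729   211.14799794] [-0.2037712   0.05976754  1.56098528]
```

View pics/scene9.png

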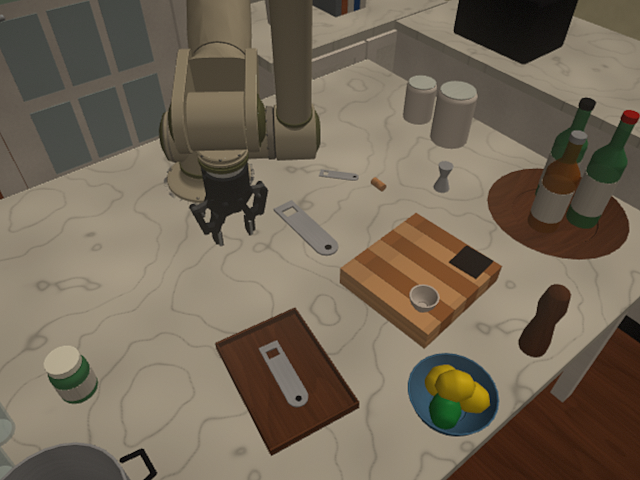

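The opener lies flat in the tray at (283,373). The coaster (469,262) and bowl (424,297) have not moved, and the arm is clear.

```bash
python3 -c "
from cell import arm; print(arm.hand_in())"
```

```text
the job is handed in; nothing more can be done
None
```

The middle-sized bottle opener (149 x 40 mm measured, the one on the block) now lies flat in the tray. The job was handed in at about 15 s of the 64 s allowed.

- **Slide:** I dragged it with shut fingertips at about 9 N until 49 mm, a third of its length, hung over the front edge. The rest still lay on the block.
- **Pinch and lift:** I pinched the overhanging end across its width and lifted it. It stayed level to 0.6°.
- **Laying it down:** I lowered it until the fingertips rested on the tray floor. The opener sat slightly above the tips, so I pitched the round end down first. I estimate the square end then settled about 5 mm as I opened the fingers slowly.
- **Last checks:** The final scene view puts the opener's top at 9.5 mm, where 9 mm is expected. Its centre is within about 5 mm of the tray centre. The coaster measured the same to 0.3 mm, and the bowl looks untouched. The arm is clear.
- **Disagreements:**
  - While the jaws closed, an upward force of about 6 N appeared on the tool.
  - The finger gap read 37–38 mm on the 40 mm opener.
  - The fingertips touched the tray floor about 1.5 mm sooner than I had worked out.
  - The side camera's tray outline disagreed with the scene camera's by about 25 mm. I relied on the scene and wrist views, which agreed.
  - The height spread printed in the last check (900 mm) comes from pixels without a depth reading, so I disregarded it.

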